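# Unlock and open the bearing case

### The arm

A 6-joint arm with a two-finger parallel gripper is mounted at the origin on the work surface. World frame = base frame: x ahead of the robot, y to its left, z up, the work surface at z = 0. Lengths are in m, angles in rad, forces in N, time in s.
With the tool pointing down it reaches from about 0.325 to 0.9 m from the base axis. Payload 6.1 kg.
Tool frame: the origin (TCP) lies at the very end of the fingers, on their centre line; the grasp point (between the pads) lies bot.grip_depth behind it (bot.grip_depth is the distance from the TCP to the grasp point, in m); z points along the fingers, y is the direction in which the jaws open and shut (so a half turn about z gives the same grasp; the last joint's range is limited). The gripper opens to 85 mm and grips with 20 to 120 N. Pads are 22 mm wide; open, the fingers measure 114 mm over their backs; the gripper's body (76 mm by 85 mm) begins 54 mm behind the grasp point. The pads swing forward as they close: fully open they stand 13 mm farther back than shut.
Start: joints at [-1.349, 0.22, 1.526, -0, 1.395, -0.126], TCP at [0.213, -0.588, 0.231] pointing down, gripper open.
Joint ranges: [-2.98, 2.98], [-0.91, 2.08], [0.09, 2.57], [-1.24, 4.39], [0.2, 2.65], [-2.68, 2.68]. Speed limits (rad/s): [2.57, 2.57, 3.01, 3.14, 3.14, 3.14].

### API

Orientations are given as [roll, pitch, yaw] about the fixed x, y, z axes, in that order (R = Rz(yaw) Ry(pitch) Rx(roll)).
In Python, from rig import bot, optics gives the robot as it stands. The module is installed in compiled form; this text tells all that it offers. Calls block until the motion is done:
- bot.move_ptp(position, orientation): joint-space move of the TCP to a pose.
- bot.move_linear(position, vel=0.15, rot=None, guard=None): straight line of the TCP; rot=None keeps the orientation; vel is the mean speed in m/s. With guard (N) it stops when the force on the tool has changed by that much, and returns True; else False.
- bot.move_j(angles): joint-space move.
- bot.gripper_to(opening, force=None): opening from 0.0 (shut) to 1.0 (fully open); force is the grip in N (None keeps the last); returns when the fingers have stopped.
- bot.sleep(seconds).
- bot.inverse_kinematics(position, orientation): joint angles nearest the present ones, or None.
- bot.sense(): the state.
- optics.get_image(name): name is "side" or "top" or "wrist"; returns a dict with "frame" (400x640x3 uint8, blue, green, red), "depth" (400x640 float32, m along the optical axis (not along the pixel's ray), 0 where there is no reading), "camera_matrix" (3x3 intrinsics, pixels), "k1" (the pictures are not rectified: a ray, as slopes to the right and down, at radius r is drawn at 1 + k1 r^2 times it, then the intrinsics apply), "camera_from_world" (4x4, takes a point from world to camera coordinates). Camera axes: x right, y up, looking along -z (the intrinsics and any distortion apply to the point x, -y, -z); pixel columns grow to the right and rows downward; lengths in m; the calibration is good to about 2 mm. A picture is of the moment at which its call begins.
A pose or a line that the arm cannot do raises bot.Unreachable and nothing moves.
- bot.sign_off(): hands the job in, once; it reports no verdict.
The state is a dict: "clock": time; "joint_pos": joint angles; "qd": joint speeds; "tau": joint torques, N m; "ee_pos": TCP position; "tcp_rot": TCP orientation; "contact_force": force on the tool from outside, world axes, zero at the start; "wrist_torque": the same for the moment, N m; "grip_width": opening from 0.0 (shut) to 1.0 (fully open).
Only numpy, scipy, OpenCV 4.12 (cv2) and the standard library are available. Lean on these libraries where they do the work, as an engineer would, in place of code of your own. Each camera call takes 0.05 s, during which the arm holds its last target.

### The job

The bearings in the grey parts case are to be counted, so open the case: first slide the safety tab sideways to its stop so that it no longer covers the latch handle, then lift the latch handle up until it stands upright. Then turn the T-handle on the lid a full quarter turn clockwise (seen from above), swing the lid up and back to its stop, and leave it standing open by itself. Do not shift or knock over the other things lying on the bench.

Things in the scene. Friction and masses are not known exactly. Their poses are not given: they have to be found in the camera images.
- case: Heavy grey parts case fixed on the bench, 160 x 260 x 100 mm (x, y, z) plus a 10 mm lid. Origin: centre of its underside; z up; its front faces its -x, the robot; lid hinge along its rear (+x) top edge. A front bracket carries the latch (y = 0) and the safety tab (+y side). Offsets below are in this frame, all locked. Across the bench it varies by 26 cm, its yaw by 0.3 rad either way.
- tab_grip (a point): Centre of the safety tab's upright thumb fin: dark steel, 14 mm thick (case x), 36 mm long (case y), 32 mm tall (16 mm above and below this point). At case (-0.148, 0.046, 0.160) when locked. A flat bolt 14 x 10 mm under its foot runs in case -y over the latch handle and keeps it down. Pinch the fin across its thickness from above, or push it.
- tab (a joint): Slide of the safety tab in m along case +y: 0 = locked (bolt over the latch handle), 0.036 = stop, fully released. It must be past 0.030; sliding friction about 1.5 N, stays where left.
- latch_grip (a point): Grip point in the latch handle, a steel bar 20 mm wide (case y), 14 mm thick, reaching 85 mm from its pivot to case -x, level when closed; this point, on the bar's centre line, is 68 mm from the pivot. At case (-0.181, 0, 0.125) when closed; nothing beneath it but the bench. Pinch it across its width from above and lift in an arc about the pivot.
- latch_pivot (a point): Pivot of the latch handle, at case (-0.113, 0, 0.125); axis along case y.
- latch (a joint): Angle of the latch handle in rad: 0 = level, towards the robot (its hook over the keeper that hangs from the lid's front edge), 1.45 = stop, upright. Cannot be lifted while the tab covers it; friction holds it where it is left (about 3 N at the grip point).
- knob_bar (a point): Centre of the black T-handle bar of the cam knob on the lid: 64 mm long, 14 mm thick, 24 mm tall, its underside 12 mm above the lid on a 30 mm hub. At case (-0.035, 0, 0.135) with the lid shut. The bar lies along case y at joint value 0 and along case x at 1.57.
- knob (a joint): Turn of the knob in rad, clockwise seen from above: at 0 the cam under the lid holds the lid shut, 1.571 = stop, free (the cam lets go at about 1.0). It may start up to 0.2 rad turned. Friction 0.06 N m, stays where left.
- lid_hinge (a point): Middle of the lid's hinge line, at case (0.080, 0, 0.1005); axis along case y.
- lid_edge (a point): Middle of the lid's free front edge, half-way through its thickness, 160 mm from the hinge; at case (-0.080, 0, 0.1055) when shut. In its middle (24 mm wide) a steel keeper hangs 36 mm down from the lid's edge over the case front, its foot sticking out 22 mm; when open it points to the robot. Push the lid beside it.
- lid (a joint): Opening angle of the lid in rad: 0 = shut, 1.57 = upright, 1.75 = stop, leaning back. A stiff hinge: it stays at any angle, about 8 N at the knob to lift. The T-handle is a good grip for lifting it; past about 1 rad it can be pushed on from its inner side.
- bearing: Bystander: a loose steel ring 68 mm across, 20 mm high, beside the front of the case; origin at the centre of its underside. Leave alone.
- oil_can: Bystander: can 56 mm across, 130 mm tall, beside the case on its -y side; origin at the centre of its underside. Leave alone.
- carton: Bystander: white carton 110 x 70 x 50 mm, beside the case on its +y side; origin at the centre of its underside. Leave alone.
- spanner: Bystander: spanner 170 mm long lying flat on the bench. Leave alone.
- tape: Bystander: roll of tape 100 mm across, 45 mm high, on the bench. Leave alone.
- jar: Bystander: jar 70 mm across, 90 mm tall, on the bench. Leave alone.
- small_bin: Bystander: blue open bin 170 x 110 x 70 mm on the bench. Leave alone.

How it is judged:
By the outcome, as a careful person would: the job done as asked, in the order asked, and still so for the second after the job is handed in, with the robot touching nothing.
It also fails if it takes over 72 s, if anything falls off the work surface, if the arm or the gripper's body presses on something with over 40 N, if the wrist force passes 120 N, or if a joint passes its speed limit or range.

## Working session

There is one attempt and no reset: what is moved stays moved. The work goes in short steps, each a Python script; the robot and the scene stay as the last script left them, time stands still between calls to the robot, and variables do not carry over. Pictures are saved under pics/ and viewed, and the job is handed in when it is done.

```bash
mkdir -p pics; cat > h.py <<'E'
import numpy as np, cv2
from rig import bot, optics
def shot(n,fn):
    im=optics.get_image(n); cv2.imwrite('pics/'+fn,im['frame']); np.savez('pics/'+fn[:-4]+'.npz',**{k:np.array(v) for k,v in im.items()}); return im
def cloud(im):
    K=np.array(im['camera_matrix']);k1=float(im['k1']);d=np.array(im['depth'])
    h,w=d.shape;u,v=np.meshgrid(np.arange(w),np.arange(h))
    p=cv2.undistortPoints(np.stack([u.ravel(),v.ravel()],1).astype(np.float64)[:,None],K,np.array([k1,0,0,0,0.]))[:,0]
    z=d.ravel();c=np.stack([p[:,0]*z,-p[:,1]*z,-z,np.ones_like(z)],1)
    W=(np.linalg.inv(np.array(im['camera_from_world']))@c.T).T[:,:3]
    W[z==0]=np.nan
    return W.reshape(h,w,3)
E
python3 - <<'E'
from h import *
for n in('top','side','wrist'):
    im=shot(n,n+'0.png');W=cloud(im);print(n,im['k1'],np.linalg.inv(im['camera_from_world'])[:3,3],np.nanmin(W,(0,1)),np.nanmax(W,(0,1)))
s=bot.sense();print(s,bot.grip_depth)
E
```

```text
top -0.13648651697453976 [ 0.41050866 -0.00365697  1.55892483] [-0.40628037 -1.6883925  -0.77714278] [1.71296578 1.71779714 0.77761259]
side -0.006661498365888083 [0.02920338 0.85067296 0.74869144] [-0.71627381 -2.84087753 -0.76229378] [1.90284222 0.83927658 0.70043837]
wrist -0.056804610085786134 [ 0.29222912 -0.55638274  0.3740176 ] [-1.50862566 -1.91235078 -0.7509629 ] [0.65256926 0.31669661 0.32439106]
{'clock': 0.15, 'joint_pos': array([-1.34909966e+00,  2.21102965e-01,  1.52735824e+00, -2.83706775e-06,
        1.39471766e+00, -1.26137086e-01]), 'qd': array([ 0.0006398 , -0.00090254, -0.00299465, -0.00054747,  0.00059124,
       -0.00170448]), 'tau': array([ 7.67158217e-04, -4.97483432e+01, -3.89904678e+01, -3.12409629e-04,
        7.12035297e-03,  3.63882124e-07]), 'ee_pos': array([ 0.21290623, -0.58710873,  0.23040937]), 'tcp_rot': array([-3.14001869e+00, -1.96780379e-04,  3.47834092e-01]), 'contact_force': array([ 0.0339935 , -0.57267544, -0.60029945]), 'wrist_torque': array([-0.04739183, -0.00117224, -0.01576112]), 'grip_width': 1.000128478778322} 0.0187
```

View pics/top0.png

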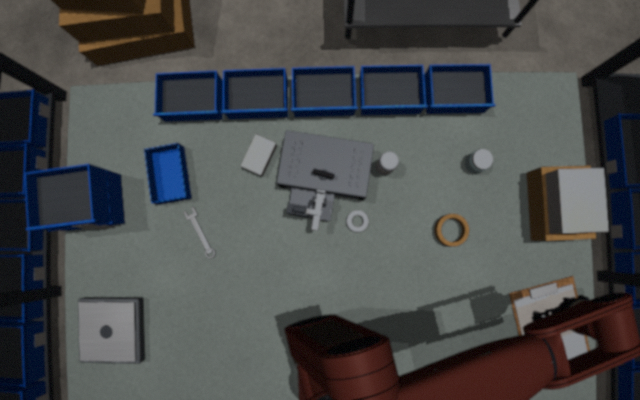

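View pics/side0.png

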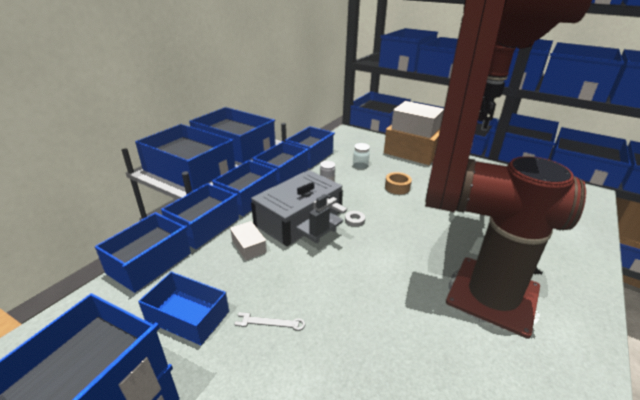

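The top view shows the case at about (325,165) px, with the latch bar at (318,215), the tab block at (305,207) and the knob at (323,174). The bearing is at (357,221), the can at (388,163) and the carton at (258,155). Next I fit the case pose from depth.

```bash
cat > fit.py <<'E'
from h import *
def casefit(im):
    W=cloud(im);m=(abs(W[...,2]-0.110)<0.006)&(W[...,0]>0.4)&(W[...,0]<0.9)&(abs(W[...,1])<0.35)
    n,l,st,_=cv2.connectedComponentsWithStats(m.astype(np.uint8));k=1+np.argmax(st[1:,4])
    P=W[l==k]; zz=np.median(P[:,2])
    r=cv2.minAreaRect((P[:,:2]*1000).astype(np.float32)); return W,P,zz,r
E
python3 - <<'E'
from fit import *
d=dict(np.load('pics/top0.npz'));W,P,z,r=casefit(d);print(z,r,len(P))
f=d['frame'][100:260,220:420];cv2.imwrite('pics/topz.png',cv2.resize(f,(800,640)[:2] and (750,600),interpolation=cv2.INTER_CUBIC))
d=dict(np.load('pics/side0.npz'));W2=cloud(d);m=(abs(W2[...,2]-0.11)<0.006)&(W2[...,0]>.4)&(W2[...,0]<.9)&(abs(W2[...,1])<.35)
n,l,st,_=cv2.connectedComponentsWithStats(m.astype(np.uint8));k=1+np.argmax(st[1:,4]);Q=W2[l==k];print(np.median(Q[:,2]),cv2.minAreaRect((Q[:,:2]*1000).astype(np.float32)))
f=d['frame'][150:270,220:380];cv2.imwrite('pics/sidez.png',cv2.resize(f,(800,600),interpolation=cv2.INTER_CUBIC))
# latch, tab, knob by height in top
for lo,hi in((.117,.136),(.14,.18)):
    m=(W[...,2]>lo)&(W[...,2]<hi)&(W[...,0]>.35)&(W[...,0]<.9)&(abs(W[...,1])<.3)
    n,l,st,c=cv2.connectedComponentsWithStats(m.astype(np.uint8))
    for k in range(1,n):
        if st[k,4]>5: print(lo,st[k],W[l==k].mean(0),cv2.minAreaRect((W[l==k][:,:2]*1000).astype(np.float32)))
E
```

```text
0.11124503136358421 ((633.2578125, -1.7299041748046875), (264.4919128417969, 167.2552490234375), 79.6530532836914) 4330
0.1128579842359278 ((633.5266723632812, 0.5900115966796875), (267.3873291015625, 169.40614318847656), 78.97117614746094)
0.117 [380 152  19  19 275] [ 0.63422235 -0.18612449  0.12961837] ((634.8900756835938, -186.74842834472656), (51.54941177368164, 52.55975341796875), 86.43938446044922)
0.117 [288 168   4   3   6] [0.62204483 0.10278473 0.11825374] ((622.85888671875, 103.03543090820312), (5.985110759735107, 8.221841812133789), 43.82045364379883)
0.117 [321 170   8   3  12] [ 6.12578790e-01 -8.54738636e-05  1.23222058e-01] ((613.3406982421875, 0.15297794342041016), (20.839908599853516, 5.841730117797852), 74.40277099609375)
0.117 [318 175  10   5  26] [0.59207294 0.00786918 0.12411092] ((591.5173950195312, 7.958906173706055), (26.944814682006836, 8.075039863586426), 74.51231384277344)
0.117 [314 199  13  12  80] [0.51549643 0.01950985 0.13135159] ((514.0872192382812, 16.266796112060547), (34.17816925048828, 32.11991500854492), 88.69539642333984)
0.117 [286 204  22  13  71] [0.49829517 0.09143259 0.13281284] ((500.585205078125, 81.53955078125), (60.7297477722168, 27.779102325439453), 79.3710708618164)
0.117 [297 205  13   4  19] [0.50972286 0.06519157 0.13284759] ((509.6209716796875, 65.1506118774414), (34.57554626464844, 5.0007829666137695), 75.59586334228516)
0.117 [312 215   9  15  93] [0.46373716 0.02974862 0.13134105] ((463.6995544433594, 29.985862731933594), (20.089506149291992, 39.97816848754883), 79.33610534667969)
0.14 [313 169  22  10 111] [0.60068188 0.00389605 0.14697411] ((601.1190185546875, 3.831707000732422), (62.70667266845703, 14.458144187927246), 72.59984588623047)
0.14 [293 206  29  10 147] [0.49522176 0.05372472 0.15726503] ((495.2210388183594, 54.861568450927734), (81.1715087890625, 17.244060516357422), 76.93385314941406)
```

```bash
ls pics
```

```text
side0.npz
side0.png
sidez.png
top0.npz
top0.png
topz.png
wrist0.npz
wrist0.png
```

View pics/topz.png

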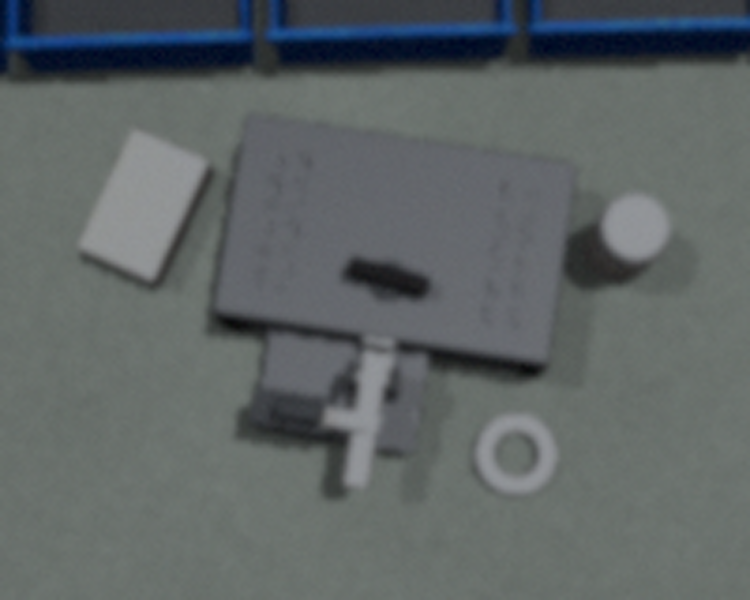

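View pics/sidez.png

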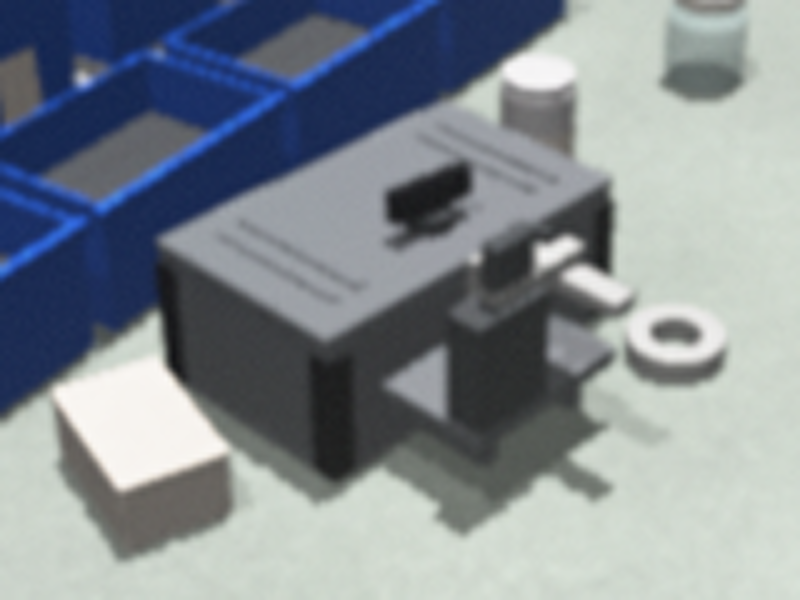

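The lid fit from both cameras agrees: case centre about (0.633, -0.001), yaw about -0.183, knob about 0.12 rad turned. Next I refine it with a close wrist look.

```bash
cat >> h.py <<'E'
C=np.array([0.6333,-0.001]);YAW=-0.183
def cw(p):
    c,s=np.cos(YAW),np.sin(YAW);return [C[0]+c*p[0]-s*p[1],C[1]+s*p[0]+c*p[1],p[2]]
def rot(dyaw=0.,tilt=0.):
    "tool down, x axis at case yaw+dyaw; tilt>0: fingers point forward"
    from scipy.spatial.transform import Rotation as R
    r=R.from_euler('z',YAW+dyaw)*R.from_euler('y',-tilt)*R.from_euler('x',np.pi)
    return list(r.as_euler('xyz'))
E
python3 - <<'E'
from h import *
bot.move_ptp(cw((-0.16,0,0.34)),rot())
im=shot('wrist','w1.png');print(bot.sense()['clock'],bot.sense()['joint_pos'],bot.sense()['ee_pos'])
W=cloud(im)
m=(abs(W[...,2]-0.110)<0.006)&(W[...,0]>0.4)
n,l,st,_=cv2.connectedComponentsWithStats(m.astype(np.uint8));k=1+np.argmax(st[1:,4]);print(st[k],np.median(W[l==k][:,2]),cv2.minAreaRect((W[l==k][:,:2]*1000).astype(np.float32)))
def inv(P):
    c,s=np.cos(YAW),np.sin(YAW);d=P[:,:2]-C;return np.c_[c*d[:,0]+s*d[:,1],-s*d[:,0]+c*d[:,1],P[:,2]]
for lo,hi in((.12,.138),(.139,.155),(.165,.19)):
    m=(W[...,2]>lo)&(W[...,2]<hi)&(W[...,0]>.35)&(W[...,0]<.9)
    n,l,st,c=cv2.connectedComponentsWithStats(m.astype(np.uint8))
    for k in range(1,n):
        if st[k,4]>60: Q=inv(W[l==k]);print(lo,st[k],Q.mean(0).round(4),Q.min(0).round(3),Q.max(0).round(3),cv2.minAreaRect((Q[:,:2]*1000).astype(np.float32)))
E
```

```text
2.6083 [-1.07732808e-01 -1.91059210e-01  1.74201484e+00 -1.63482464e-04
  1.59100954e+00  1.64697092e+00] [0.4760637  0.02751643 0.33978676]
[  197     0   246   103 21819] 0.11160364806475831 ((605.2742919921875, 8.520782470703125), (264.0994567871094, 106.88069915771484), 79.51653289794922)
0.12 [472   0  45  15 433] [ 0.0161 -0.175   0.1284] [ 0.01  -0.198  0.12 ] [ 0.022 -0.156  0.134] ((15.811800003051758, -176.65185546875), (42.37935256958008, 12.277349472045898), 89.3746337890625)
0.12 [311  38  19   6  75] [-0.0199  0.0032  0.1241] [-0.023 -0.006  0.122] [-0.017  0.013  0.126] ((-19.562734603881836, 3.1095409393310547), (19.011747360229492, 4.872840881347656), 83.12348937988281)
0.12 [290  54  56  15 223] [-0.0409  0.0055  0.1265] [-0.047 -0.023  0.12 ] [-0.034  0.034  0.138] ((-42.407318115234375, 6.189327239990234), (57.692649841308594, 8.8314208984375), 82.7917709350586)
0.12 [ 242  118   97   53 1424] [-0.1271  0.0345  0.1339] [-0.157 -0.017  0.12 ] [-0.1    0.092  0.138] ((-125.5916519165039, 38.55463409423828), (42.60799789428711, 116.4322509765625), 13.05846881866455)
0.12 [311 167  17  33 552] [-0.1731  0.0048  0.1328] [-0.194 -0.005  0.13 ] [-0.154  0.015  0.135] ((-173.81500244140625, 5.007748603820801), (39.91172790527344, 19.15972328186035), 0.24420265853405)
0.139 [287  40  64  22 945] [-0.0323  0.0043  0.1471] [-0.042 -0.027  0.139] [-0.023  0.036  0.15 ] ((-31.750883102416992, 4.4475555419921875), (63.619728088378906, 13.951248168945312), 83.26473236083984)
0.139 [266 154  63  13 575] [-0.1428  0.0198  0.1453] [-0.151 -0.005  0.14 ] [-0.137  0.064  0.155] ((-143.7015380859375, 29.08342933654785), (13.627524375915527, 68.84182739257812), 0.059489089995622635)
0.165 [254 158  35  16 524] [-0.1431  0.0528  0.1757] [-0.151  0.036  0.165] [-0.137  0.071  0.179] ((-143.96080017089844, 53.218902587890625), (34.720489501953125, 14.212328910827637), 89.33403778076172)
```

View pics/w1.png

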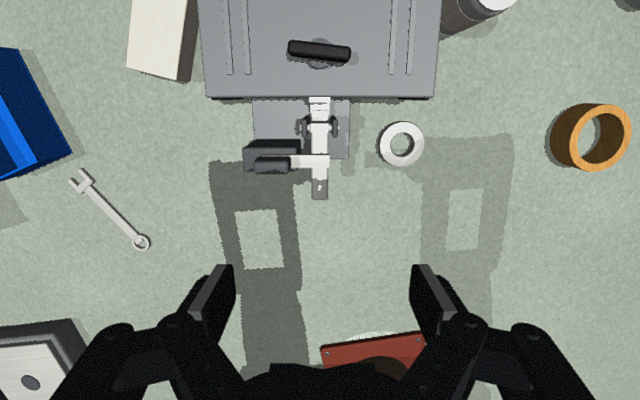

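The wrist view shows the latch bar at (320,180), bolt at (310,160), fin at (271,166) and knob at (319,51). It puts everything about 4–5 mm further to +y than the fixed cameras do. I use the visible fingers to check the wrist camera's own bias.

```bash
python3 - <<'E'
from h import *
d=dict(np.load('pics/w1.npz'));W=cloud(d);e=np.array([0.4760637,0.02751643,0.33978676])
c,s=np.cos(YAW),np.sin(YAW)
D=W-e;X=c*D[...,0]+s*D[...,1];Y=-s*D[...,0]+c*D[...,1];Z=D[...,2]
print(d['camera_matrix'])
for lo,hi in((0.0,.02),(.02,.035),(.035,.05)):
    m=(Z>lo)&(Z<hi)&(abs(X)<.06)&(abs(Y)<.09)
    for sg in(1,-1):
        q=m&(sg*Y>0)
        if q.sum()>20: print(lo,sg,q.sum(),np.percentile(Y[q],[1,50,99]).round(4),np.percentile(X[q],[1,99]).round(4),Z[q].min().round(4))
E
```

```text
[[309.93073814   0.         321.87564686]
 [  0.         309.93073814 202.83751693]
 [  0.           0.           1.        ]]
0.0 1 184 [0.0444 0.0449 0.0514] [-0.0108  0.0105] 0.0139
0.0 -1 162 [-0.0467 -0.0409 -0.0402] [-0.0111  0.0104] 0.0136
0.02 1 912 [0.0443 0.0452 0.0583] [-0.0113  0.0109] 0.02
0.02 -1 944 [-0.0539 -0.0409 -0.0401] [-0.0114  0.0109] 0.02
0.035 1 1250 [0.0443 0.0451 0.0581] [-0.0109  0.0111] 0.035
0.035 -1 1219 [-0.054  -0.041  -0.0402] [-0.011  0.011] 0.035
```

The wrist camera reads about 2 mm too far in +y. I correct the case pose by (+0.002, +0.0015) and push the tab.

```bash
python3 - <<'E'
import re
s=open('h.py').read()
s=s.replace("def cw(p)","C=C+np.array([[np.cos(YAW),-np.sin(YAW)],[np.sin(YAW),np.cos(YAW)]])@[0.002,0.0015]\ndef cw(p)",1);open('h.py','w').write(s+'''
def ci(P):
    c,s=np.cos(YAW),np.sin(YAW);d=np.asarray(P)[...,:2]-C;return np.stack([c*d[...,0]+s*d[...,1],-s*d[...,0]+c*d[...,1],np.asarray(P)[...,2]],-1)
def st(t=''):
    s=bot.sense();print(t,round(s['clock'],2),ci(s['ee_pos']).round(4),'F',s['contact_force'].round(1),'w',round(s['grip_width'],3))
''')
E
python3 - <<'E'
from h import *
bot.gripper_to(0.0,30)
bot.move_linear(cw((-0.148,-0.008,0.20)),0.25); st()
print(bot.move_linear(cw((-0.148,-0.008,0.157)),0.12,guard=6)); st()
print(bot.move_linear(cw((-0.148,0.075,0.157)),0.06,guard=14)); st()
bot.move_linear(cw((-0.148,0.03,0.157)),0.15); st()
bot.move_linear(cw((-0.18,0.0,0.26)),0.3);shot('wrist','w2.png');st()
E
```

```text
4.09 [-0.1473 -0.0079  0.2012] F [ 0.5 -0.4 -0. ] w 0.009
False
 4.6 [-0.1474 -0.0079  0.1581] F [0.2 0.2 0.8] w 0.003
True
 5.57 [-0.1479  0.0514  0.157 ] F [-1.7 -6.4  4.7] w 0.003
 5.86 [-0.1481  0.0303  0.1569] F [ 0.  -0.3 -0. ] w 0.001
 6.43 [-0.1803  0.0005  0.2596] F [-0.6 -0.1 -0.2] w -0.001
```

View pics/w2.png

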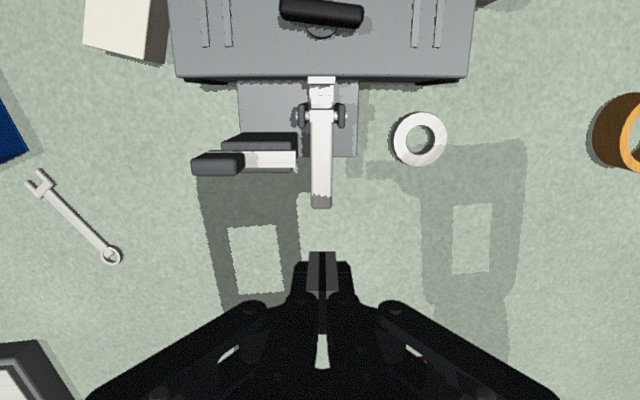

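The fin is now at (218,163) and the bolt end at (297,160), clear of the bar, which lines up with the fingers at column 321. I check the slide distance numerically, then lift the latch.

```bash
python3 - <<'E'
from h import *
W=ci(cloud(dict(np.load('pics/w2.npz'))))
m=(W[...,2]>.168)&(W[...,2]<.185)&(W[...,0]<-.1)&(W[...,0]>-.2)&(W[...,1]>0.03);print('fin',m.sum(),np.percentile(W[m],[2,98],axis=0).round(4))
m=(W[...,2]>.126)&(W[...,2]<.138)&(W[...,0]<-.16)&(W[...,0]>-.21)&(abs(W[...,1])<.02);print('latch',np.percentile(W[m],[2,98],axis=0).round(4))
bot.gripper_to(0.5,40)
L=lambda th:cw((-0.113-0.068*np.cos(th),0.0003,0.125+0.068*np.sin(th)-0.018))
p=L(0);print(bot.move_linear(p,0.15,guard=10));st('down')
bot.gripper_to(0.0,40);st('grip')
for th in np.linspace(0,1.48,11)[1:]:
    g=bot.move_linear(L(th),0.09,guard=35)
    st('%.2f %s'%(th,g))
    if g: break
shot('side','s3.png')
E
```

```text
fin 929 [[-0.1537  0.0669  0.1702]
 [-0.1397  0.1009  0.1784]]
latch [[-0.1947 -0.0061  0.1304]
 [-0.1608  0.0132  0.1344]]
False
down 8.08 [-0.1802  0.0004  0.1079] F [ 0.4  0.8 -0.1] w 0.503
grip 8.41 [-0.1802  0.0008  0.1081] F [-0.3  4.5  4.9] w 0.226
0.15 False 8.67 [-0.18    0.0008  0.1172] F [1.6 4.2 1. ] w 0.227
0.30 False 8.93 [-0.1785  0.0008  0.1265] F [ 0.7  4.8 -0.2] w 0.228
0.44 False 9.18 [-0.1755  0.0008  0.1354] F [-0.4  5.3 -0.9] w 0.226
0.59 False 9.44 [-0.1711  0.0008  0.1439] F [-2.5  5.   1.1] w 0.221
0.74 False 9.7 [-0.1654  0.0008  0.1514] F [-3.6  5.6 -0.7] w 0.225
0.89 False 9.96 [-0.1584  0.0008  0.1581] F [-4.9  6.1 -0.4] w 0.222
1.04 False 10.22 [-0.1502  0.0008  0.1638] F [-4.9  6.3 -0.1] w 0.225
1.18 False 10.47 [-0.1412  0.0008  0.1683] F [-4.2  5.9  0.6] w 0.225
1.33 False 10.73 [-0.1315  0.0008  0.1715] F [-4.1  5.9 -0.7] w 0.224
1.48 False 10.99 [-0.1214  0.0008  0.1733] F [-4.2  4.6  0.8] w 0.222
```

```bash
python3 - <<'E'
import cv2
f=cv2.imread('pics/s3.png')[120:270,200:400];cv2.imwrite('pics/s3z.png',cv2.resize(f,(800,600),interpolation=cv2.INTER_CUBIC))
E
```

```text
(no output)
```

View pics/s3z.png

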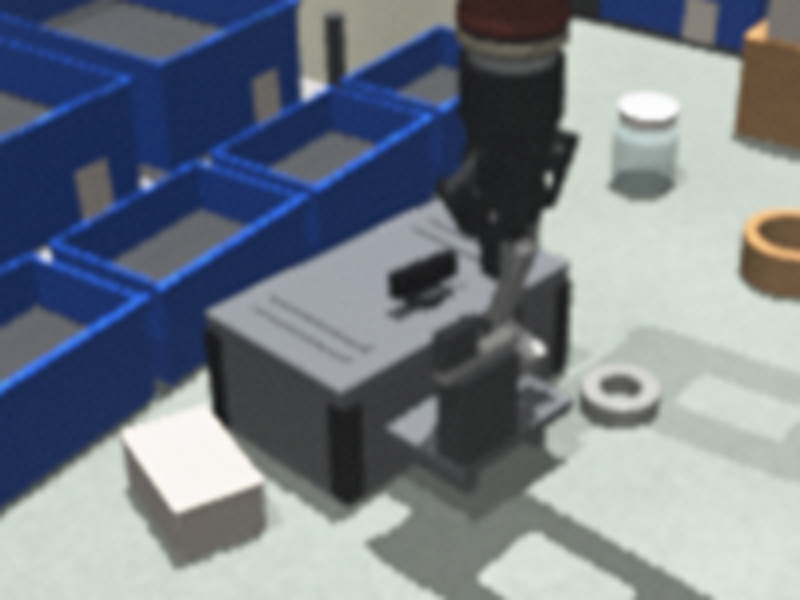

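The handle stands nearly upright in the pads, and the tip position implies about 1.45 rad. I give it a small extra push to the stop, release, and check both joints.

```bash
python3 - <<'E'
from h import *
print(bot.move_linear(cw((-0.113,0.0003,0.1745)),0.04,guard=10));st('push')
bot.gripper_to(0.5);st('rel')
bot.move_linear(cw((-0.1195,0.0003,0.34)),0.25);st()
bot.move_ptp(cw((-0.20,0,0.34)),rot());shot('wrist','w4.png');st()
shot('top','t4.png')
W=ci(cloud(dict(np.load('pics/w4.npz'))))
m=(W[...,2]>.168)&(W[...,2]<.185)&(W[...,0]<-.13)&(W[...,0]>-.2)&(W[...,1]>0.03);print('fin',m.sum(),np.percentile(W[m],[2,98],axis=0).round(4))
m=(W[...,2]>.15)&(W[...,2]<.23)&(W[...,0]<-.06)&(W[...,0]>-.16)&(abs(W[...,1])<.03);print('latch',m.sum(),np.percentile(W[m],[2,98],axis=0).round(4))
T=m&(W[...,2]>.203);print(W[T].mean(0))
for f in('top0','t4'):
    V=ci(cloud(dict(np.load('pics/%s.npz'%f))))
    m=(V[...,2]>.160)&(V[...,2]<.185)&(V[...,0]<-.125)&(V[...,0]>-.2)&(V[...,1]>0.02)&(V[...,1]<.13);print(f,m.sum(),V[m].mean(0).round(4),np.percentile(V[m],[2,98],axis=0).round(4))
E
```

```text
False
push 11.35 [-0.1152  0.0008  0.1735] F [-5.3  5.5  3.9] w 0.224
rel 11.71 [-1.129e-01 -1.000e-04  1.745e-01] F [-0.3 -0.2 -0.1] w 0.501
 12.53 [-1.200e-01  2.000e-04  3.384e-01] F [-0.   0.5 -1.2] w 0.499
 12.99 [-2.003e-01 -1.000e-04  3.385e-01] F [ 0.4 -0.8 -0.3] w 0.497
fin 561 [[-0.1527  0.0669  0.1715]
 [-0.1395  0.1017  0.1784]]
latch 747 [[-0.1399 -0.006   0.1529]
 [-0.1119  0.013   0.2099]]
[-0.13258228  0.00336059  0.20763437]
top0 69 [-0.1476  0.0472  0.1759] [[-0.1541  0.0297  0.163 ]
 [-0.1406  0.0644  0.1825]]<stdin>:13: RuntimeWarning: Mean of empty slice.
  ret = um.true_divide(
Traceback (most recent call last):
IndexError: index -1 is out of bounds for axis 0 with size 0
```

View pics/w4.png

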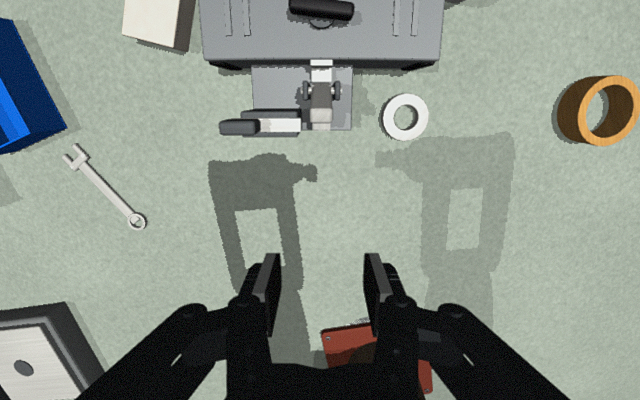

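The latch bar stands up at (320,95) and the fin is at (240,127). The wrist measurement gives about 33 mm of tab travel where I expected 36. I check the latch slope and give the tab a second, firmer push against its stop.

```bash
python3 - <<'E'
from h import *
W=ci(cloud(dict(np.load('pics/w4.npz'))))
m=(W[...,2]>.15)&(W[...,2]<.20)&(W[...,0]<-.11)&(W[...,0]>-.16)&(abs(W[...,1]-.003)<.008)
Q=W[m];a=np.polyfit(Q[:,2],Q[:,0],1);print('latch slope dx/dz',a,'angle',np.pi/2+np.arctan(a[0]))
bot.gripper_to(0.0,30)
bot.move_linear(cw((-0.15,0.036,0.21)),0.3)
bot.move_linear(cw((-0.15,0.036,0.162)),0.15,guard=8);st()
print(bot.move_linear(cw((-0.15,0.065,0.162)),0.05,guard=22));st('stop')
bot.move_linear(cw((-0.15,0.040,0.162)),0.15)
bot.move_linear(cw((-0.15,0.036,0.24)),0.3)
bot.move_linear(cw((-0.20,0,0.34)),0.3);shot('wrist','w5.png');st()
W=ci(cloud(dict(np.load('pics/w5.npz'))))
m=(W[...,2]>.168)&(W[...,2]<.185)&(W[...,0]<-.13)&(W[...,0]>-.2)&(W[...,1]>0.03);print('fin',m.sum(),np.percentile(W[m],[2,98],axis=0).round(4))
E
```

```text
latch slope dx/dz [-0.27578518 -0.06946353] angle 1.3017002876076513
 14.62 [-0.1492  0.0359  0.1637] F [-0.6  0.2  1.2] w -0.002
True
stop 15.07 [-0.1493  0.0516  0.163 ] F [-1.3 -7.5  4.6] w 0.003
 16.32 [-2.007e-01  1.000e-04  3.382e-01] F [ 0.2 -0.3 -0.6] w 0.008
fin 563 [[-0.1528  0.0669  0.1718]
 [-0.1396  0.1015  0.1786]]
```

The second push ended at the same place (y=0.0516), so the tab is at its stop. The latch reads about 1.30 rad, so I push it the rest of the way with shut fingers.

```bash
python3 - <<'E'
from h import *
bot.move_linear(cw((-0.18,0,0.19)),0.3);st()
print(bot.move_linear(cw((-0.12,0,0.19)),0.05,guard=14));st('stop')
bot.move_linear(cw((-0.18,0,0.20)),0.15)
bot.move_linear(cw((-0.20,0,0.34)),0.3);shot('wrist','w6.png');st()
W=ci(cloud(dict(np.load('pics/w6.npz'))))
m=(W[...,2]>.15)&(W[...,2]<.20)&(W[...,0]<-.11)&(W[...,0]>-.16)&(abs(W[...,1]-.003)<.008)
Q=W[m];a=np.polyfit(Q[:,2],Q[:,0],1);print('latch slope dx/dz',a,'angle',np.pi/2+np.arctan(a[0]))
E
```

```text
16.98 [-1.802e-01  1.000e-04  1.898e-01] F [ 0.9 -0.6 -0.3] w -0.001
True
stop 17.82 [-0.1388 -0.      0.1893] F [-4.3  1.7  2.8] w 0.002
 18.93 [-1.999e-01 -1.000e-04  3.390e-01] F [ 0.3 -0.3 -0.3] w 0.002
latch slope dx/dz [-0.1179988  -0.08983406] angle 1.4533406554737807
```

The latch now reads 1.453 rad. Next is the knob.

```bash
python3 - <<'E'
from h import *
K=(-0.0345,0.0005)
bot.gripper_to(0.5,60)
bot.move_ptp(cw((*K,0.26)),rot(np.pi/2-0.12));st()
print(bot.move_linear(cw((*K,0.127)),0.15,guard=8));st('down')
bot.gripper_to(0.0,60);st('grip')
for a in np.linspace(np.pi/2-0.12,-0.05,9)[1:]:
    bot.move_ptp(cw((*K,0.127)),rot(a))
    s=bot.sense();print(round(a,2),s['contact_force'].round(1),s['wrist_torque'].round(2),round(s['tcp_rot'][2]-YAW,3),round(s['clock'],2))
bot.gripper_to(0.35)
st()
bot.move_linear(cw((*K,0.26)),0.25)
bot.move_ptp(cw((-0.13,0,0.34)),rot());shot('wrist','w7.png');st()
E
```

```text
20.73 [-0.0346  0.0006  0.2603] F [-0.6 -0.3  0. ] w 0.503
False
down 21.77 [-0.0336  0.0006  0.1283] F [-0.1 -0.3  0. ] w 0.499
grip 22.13 [-0.0331  0.0004  0.1285] F [ 3.3 -0.8  4.9] w 0.147
1.26 [ 2.9 -1.8  5.2] [-0.12 -0.33 -0.1 ] 1.266 22.43
1.08 [ 3.1 -1.1  4.9] [-0.1  -0.33 -0.06] 1.079 22.73
0.89 [ 2.1 -0.9  5.5] [-0.03 -0.32 -0.1 ] 0.891 23.03
0.7 [ 2.6 -1.1  5.9] [-0.01 -0.33 -0.09] 0.703 23.33
0.51 [1.7 0.3 6.2] [ 0.06 -0.27 -0.08] 0.516 23.63
0.33 [2.  0.6 6.6] [ 0.07 -0.37 -0.05] 0.328 23.93
0.14 [3.1 0.2 7.7] [ 0.07 -0.38 -0.13] 0.141 24.23
-0.05 [2.7 0.8 6.4] [ 0.14 -0.38  0.95] -0.045 24.53
 24.84 [-0.0354  0.0005  0.1261] F [-1.   0.5 -0. ] w 0.349
 26.14 [-1.303e-01 -1.000e-04  3.374e-01] F [ 0.2 -0.2  0.5] w 0.349
```

View pics/w7.png

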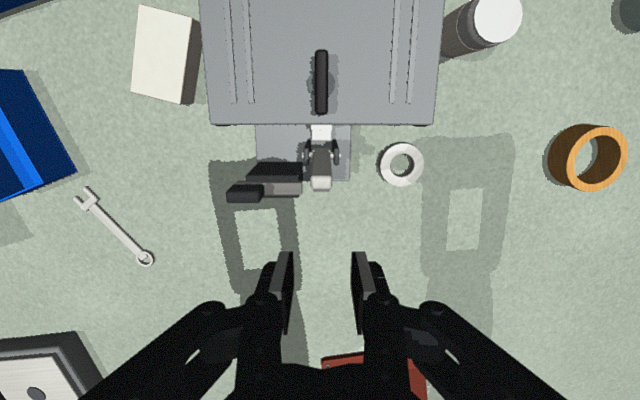

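The bar lies along case x, at (321,80), and the torque rose to 0.95 N m at the end, so the knob is at its stop. Next I lift the lid by the T-handle.

```bash
python3 - <<'E'
from h import *
def pose(th,k=0.5,d=0.007):
    x=0.080-0.115*np.cos(th)+0.0345*np.sin(th); z=0.1005+0.115*np.sin(th)+0.0345*np.cos(th)
    t=-k*th; return cw((x+d*np.sin(t),0.0003,z-d*np.cos(t))),rot(0,t)
for th in (0,.5,1.1):
    p,r=pose(th);print(bot.inverse_kinematics(p,r))
p,r=pose(0)
bot.move_ptp(cw((-0.035,0.0003,0.22)),rot())
print(bot.move_linear(p,0.15,guard=8));st('down')
bot.gripper_to(0.0,80);st('grip')
for th in np.linspace(0,1.1,10)[1:]:
    p,r=pose(th);g=bot.move_linear(p,0.07,rot=r,guard=40);s=bot.sense()
    st('%.2f %s'%(th,g))
    if g:break
shot('side','s8.png')
f=cv2.imread('pics/s8.png')[80:260,200:440];cv2.imwrite('pics/s8z.png',cv2.resize(f,(800,600),interpolation=cv2.INTER_CUBIC))
E
```

```text
[-1.19840640e-01  2.56857176e-01  1.68472432e+00 -4.44089210e-16
  1.20001116e+00  1.63395569e+00]
[-0.12979486  0.46694552  1.33405368  0.01315982  1.59025253  1.62260647]
[-0.13926448  0.86853374  0.75214378  0.02603707  2.07034636  1.62056315]
False
down 27.57 [-0.034   0.0004  0.1298] F [-0.2  0.6 -0. ] w 0.35
grip 27.86 [-0.0337  0.0008  0.1303] F [-1.3  1.6  7.3] w 0.136
0.12 False 28.22 [-0.0306  0.0007  0.1409] F [ 1.4  3.3 -2.7] w 0.14
0.24 False 28.57 [-0.0244  0.0006  0.1538] F [ 2.1  2.5 -8.4] w 0.139
0.37 False 28.93 [-0.0167  0.0006  0.166 ] F [  4.2   4.8 -11.6] w 0.135
0.49 False 29.29 [-0.0079  0.0006  0.1771] F [  2.1   4.5 -12.8] w 0.142
0.61 False 29.65 [0.0029 0.0006 0.1872] F [  0.6   4.9 -12.3] w 0.144
0.73 False 30.01 [0.0148 0.0006 0.1957] F [ -1.    5.3 -12.7] w 0.14
0.86 False 30.37 [0.027  0.0005 0.2026] F [ -1.9   4.5 -12. ] w 0.143
0.98 False 30.73 [0.04   0.0006 0.2081] F [ -4.8   5.3 -11.5] w 0.135
1.10 False 31.08 [0.0543 0.0004 0.212 ] F [-4.7  5.2 -9.2] w 0.135
```

View pics/s8z.png

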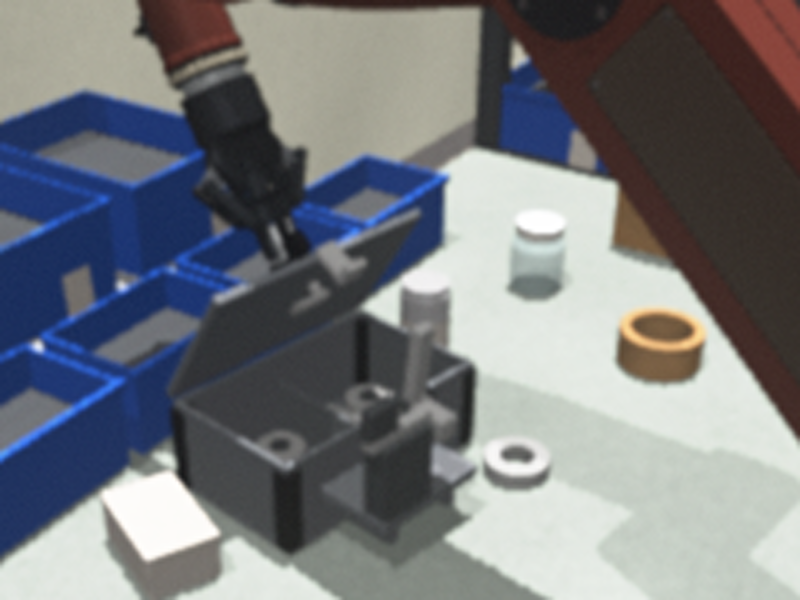

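The lid stands at about 1.1 rad and the bearings inside are visible; the can, carton and ring have not moved. I release and push from the inner side at y = -0.075, beside the keeper.

```bash
python3 - <<'E'
from h import *
bot.gripper_to(0.4);st('rel')
s=bot.sense();e=ci(s['ee_pos']);t=-0.55
b=(e[0]-0.10*np.sin(t),e[1],e[2]+0.10*np.cos(t))
print(bot.move_linear(cw(b),0.2,guard=12));st('back')
bot.move_linear(cw((0.10,-0.02,0.42)),0.3,rot=rot(0,-0.2))
bot.gripper_to(0.0,30)
bot.move_linear(cw((-0.15,-0.075,0.42)),0.35,rot=rot(0,0.3))
bot.move_ptp(cw((-0.17,-0.075,0.30)),rot(0,1.0));st('front')
shot('wrist','w9.png');shot('side','s9.png')
f=cv2.imread('pics/s9.png')[80:260,200:440];cv2.imwrite('pics/s9z.png',cv2.resize(f,(800,600),interpolation=cv2.INTER_CUBIC))
W=ci(cloud(dict(np.load('pics/w9.npz'))))
m=(abs(abs(W[...,1])-.06)<.04)&(W[...,2]>.13)&(W[...,2]<.26)&(W[...,0]>-.05)&(W[...,0]<.15);Q=W[m]
if len(Q)>50:
    a=np.polyfit(Q[:,2],Q[:,0],1);print(len(Q),'lid angle',np.pi/2+np.arctan(a[0]),Q.max(0),Q.min(0))
E
```

```text
rel 31.48 [ 0.0558 -0.0003  0.215 ] F [-0.2  0.  -0.5] w 0.402
False
back 32.38 [ 0.1081 -0.0004  0.2996] F [-1.1 -0.7 -0.2] w 0.403Traceback (most recent call last):
  File "<stdin>", line 9, in <module>
rig.Unreachable: the arm cannot take that pose within its joint ranges
```

```bash
python3 - <<'E'
from h import *
st();h=np.array([.08,.1005])
def P(th,r,dl): 
    x,z=h+r*np.array([-np.cos(th),np.sin(th)])+dl*np.array([-np.sin(th),-np.cos(th)]);return cw((x,-0.075,z))
for t in (.4,.5,.6,.7,.8,.9,1.):
    o=[]
    for nm,p in (('pre',cw((-.17,-.075,.30))),('pre2',cw((-.12,-.075,.30))),('a',P(.85,.125,.03)),('b',P(1.2,.125,.01)),('c',P(1.75,.125,.004))):
        q=bot.inverse_kinematics(p,rot(0,t));o.append((nm,None if q is None else q[4].round(2)))
    print(t,o)
E
```

```text
35.37 [-0.1497 -0.075   0.4199] F [-0.4  0.7 -0.6] w 0.002
0.4 [('pre', np.float64(1.19)), ('pre2', np.float64(1.13)), ('a', np.float64(0.82)), ('b', np.float64(0.89)), ('c', np.float64(0.92))]
0.5 [('pre', np.float64(1.11)), ('pre2', np.float64(1.03)), ('a', np.float64(0.69)), ('b', np.float64(0.77)), ('c', np.float64(0.79))]
0.6 [('pre', np.float64(1.03)), ('pre2', np.float64(0.94)), ('a', np.float64(0.57)), ('b', np.float64(0.63)), ('c', np.float64(0.65))]
0.7 [('pre', np.float64(0.95)), ('pre2', np.float64(0.84)), ('a', np.float64(0.44)), ('b', np.float64(0.5)), ('c', np.float64(0.51))]
0.8 [('pre', None), ('pre2', np.float64(0.75)), ('a', np.float64(0.3)), ('b', np.float64(0.36)), ('c', np.float64(0.37))]
0.9 [('pre', None), ('pre2', np.float64(0.65)), ('a', None), ('b', np.float64(0.22)), ('c', np.float64(0.22))]
1.0 [('pre', None), ('pre2', None), ('a', None), ('b', None), ('c', None)]
```

```bash
python3 - <<'E'
from h import *
h=np.array([.08,.1005]);T=rot(0,0.7)
def P(th,r,dl): 
    x,z=h+r*np.array([-np.cos(th),np.sin(th)])+dl*np.array([-np.sin(th),-np.cos(th)]);return cw((x,-0.075,z))
bot.move_linear(cw((-.14,-.075,.31)),0.25,rot=T);st('front')
shot('wrist','w9.png')
print(bot.move_linear(P(.85,.125,.03),0.2,guard=8));st('a')
for th in np.arange(.95,1.90,.1):
    g=bot.move_linear(P(th,.125,.0105-max(0,th-1.1)*.005),0.07,guard=18 if th>1.6 else 25);st('%.2f %s'%(th,g))
    if g:break
shot('wrist','w10.png');shot('side','s10.png')
f=cv2.imread('pics/s10.png')[80:260,200:440];cv2.imwrite('pics/s10z.png',cv2.resize(f,(800,600),interpolation=cv2.INTER_CUBIC))
E
```

```text
front 35.98 [-0.1395 -0.0751  0.3116] F [0.1 0.8 1. ] w 0.003
False
a 37.08 [-0.0243 -0.075   0.1757] F [-0.3  0.9 -0.4] w -0.001
0.95 False 37.68 [-0.0012 -0.075   0.1961] F [ 0.4 -0.2  0.3] w 0.001
1.05 False 38.01 [ 0.0088 -0.075   0.2036] F [-0.4  0.9  0.3] w -0.004
1.15 False 38.34 [ 0.0193 -0.075   0.2098] F [ 0.   0.  -1.6] w -0.0
1.25 False 38.67 [ 0.0316 -0.075   0.2163] F [-1.1 -1.1 -0.3] w 0.001
1.35 False 39.01 [ 0.0441 -0.0751  0.2211] F [ 0.2  0.3 -0.8] w -0.001
1.45 False 39.34 [ 0.0568 -0.075   0.2242] F [ 0.1  0.3 -0.3] w 0.001
1.55 False 39.67 [ 0.0696 -0.075   0.2257] F [-0.5  0.1  0.8] w -0.003
1.65 False 40.01 [ 0.0826 -0.075   0.2259] F [0.3 1.4 0.4] w -0.0
1.75 False 40.34 [ 0.0955 -0.075   0.2249] F [ 0.2  0.8 -0.8] w -0.0
1.85 True 40.55 [ 0.1001 -0.0749  0.2237] F [-32.3   3.4  21.2] w -0.003
```

View pics/s10z.png

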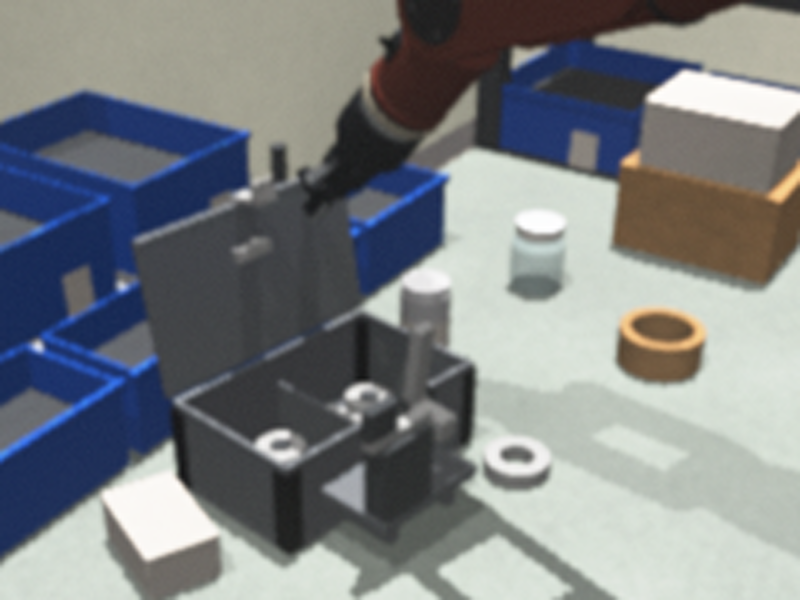

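The lid leans back at its stop with the fingers at the top of the inner side. The push met no resistance until the stop, so the lid must have moved earlier. I check w9, then retreat and measure.

```bash
python3 - <<'E'
from h import *
T=rot(0,0.7)
bot.move_linear(cw((0.0,-.075,.25)),0.2);st()
bot.move_linear(cw((-.16,-.075,.33)),0.3);st()
bot.move_ptp(cw((-0.27,0,0.36)),rot(0,.5));st()
shot('wrist','w11.png');shot('side','s11.png');shot('top','t11.png')
f=cv2.imread('pics/s11.png')[80:260,200:440];g=cv2.imread('pics/t11.png')[80:260,200:440]
cv2.imwrite('pics/m11.png',np.vstack([np.hstack([cv2.resize(cv2.imread('pics/w9.png'),(400,300)),cv2.resize(cv2.imread('pics/w11.png'),(400,300))]),np.hstack([cv2.resize(f,(400,300)),cv2.resize(g,(400,300))])]))
for n in('w9','w11','s11','t11'):
    W=ci(cloud(dict(np.load('pics/%s.npz'%n))))
    m=(abs(W[...,1]-.06)<.04)&(W[...,2]>.14)&(W[...,2]<.24)&(W[...,0]>-.02)&(W[...,0]<.18);Q=W[m]
    if len(Q)>30:
        a=np.polyfit(Q[:,2],Q[:,0],1);print(n,len(Q),'lid angle',np.pi/2+np.arctan(a[0]),'res',np.std(Q[:,0]-np.polyval(a,Q[:,2])))
E
```

```text
41.33 [ 0.0008 -0.0751  0.2509] F [ 0.5  0.1 -0.1] w 0.001
 42.08 [-0.1593 -0.0752  0.3299] F [-0.4 -0.7 -0.9] w 0.002Traceback (most recent call last):
  File "<stdin>", line 5, in <module>
rig.Unreachable: the arm cannot take that pose within its joint ranges
```

```bash
python3 - <<'E'
from h import *
bot.move_ptp(cw((-0.20,0,0.36)),rot(0,.4));st()
shot('wrist','w11.png');shot('side','s11.png');shot('top','t11.png')
f=cv2.imread('pics/s11.png')[80:260,200:440];g=cv2.imread('pics/t11.png')[80:260,200:440]
cv2.imwrite('pics/m11.png',np.vstack([np.hstack([cv2.resize(cv2.imread('pics/w9.png'),(400,300)),cv2.resize(cv2.imread('pics/w11.png'),(400,300))]),np.hstack([cv2.resize(f,(400,300)),cv2.resize(g,(400,300))])]))
for n in('w9','w11','s11','t11'):
    W=ci(cloud(dict(np.load('pics/%s.npz'%n))))
    m=(abs(W[...,1]-.06)<.04)&(W[...,2]>.14)&(W[...,2]<.24)&(W[...,0]>-.02)&(W[...,0]<.18);Q=W[m]
    if len(Q)>30:
        a=np.polyfit(Q[:,2],Q[:,0],1);print(n,len(Q),'lid angle',np.pi/2+np.arctan(a[0]),'res',np.std(Q[:,0]-np.polyval(a,Q[:,2])))
W=ci(cloud(dict(np.load('pics/w11.npz'))))
m=(W[...,2]>.15)&(W[...,2]<.20)&(W[...,0]<-.11)&(W[...,0]>-.16)&(abs(W[...,1]-.003)<.008)
Q=W[m];a=np.polyfit(Q[:,2],Q[:,0],1);print('latch angle',len(Q),np.pi/2+np.arctan(a[0]))
E
```

```text
42.52 [-0.1991  0.0011  0.3582] F [-0.7  0.  -1.1] w 0.004
w9 817 lid angle 1.085634201675132 res 0.004936478475604622
w11 1276 lid angle 1.7470386174182664 res 0.0007652495296121598
s11 632 lid angle 1.7306007760208364 res 0.003651086219292641
t11 411 lid angle 1.7310775437664192 res 0.0037808281558458947
latch angle 16 1.4539110240301902
```

View pics/m11.png

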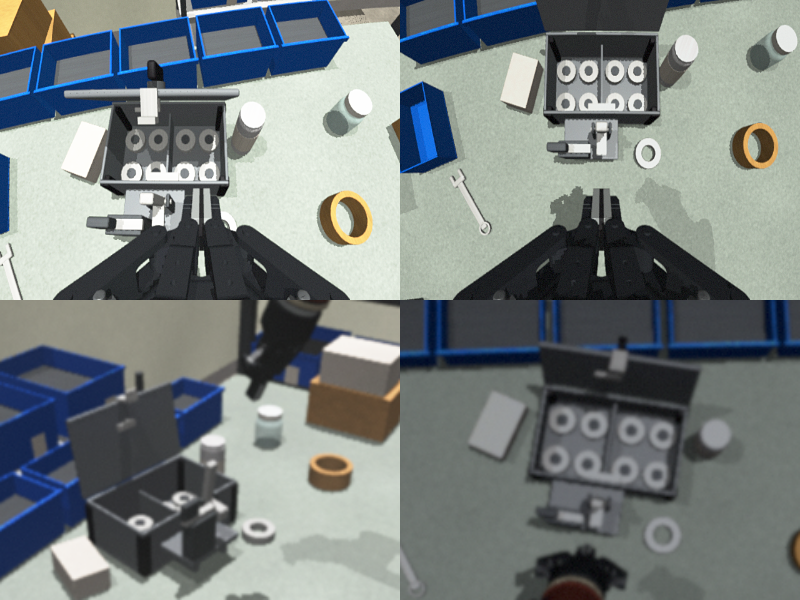

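The lid reads 1.747 rad (stop 1.75) and the latch 1.454, and nothing touches the robot. One last check: compare the bystanders in the first and last top pictures, then hand in.

```bash
python3 - <<'E'
from h import *
a=cv2.imread('pics/top0.png');b=cv2.imread('pics/t11.png')
for n,(x,y) in dict(bearing=(357,221),can=(388,163),carton=(258,155),spanner=(200,231),tape=(452,230),jar=(481,160),bin=(167,173)).items():
    r=18 if n not in('spanner','bin','tape') else 30
    A=a[y-r:y+r,x-r:x+r];t=b[y-r-8:y+r+8,x-r-8:x+r+8]
    R=cv2.matchTemplate(t,A,cv2.TM_CCOEFF_NORMED);_,v,_,l=cv2.minMaxLoc(R);print(n,(l[0]-8,l[1]-8),round(v,3))
bot.sign_off()
E
```

```text
bearing (0, 0) 0.986
can (0, 0) 0.974
carton (0, 0) 0.999
spanner (0, 0) 0.988
tape (0, 0) 0.997
jar (0, 0) 0.999
bin (0, 0) 0.998
the job is handed in; nothing more can be done
```

The case is open with the lid standing by itself at its stop, and I handed the job in at about 43 s on the robot's clock. sign_off reports no verdict.

- **Safety tab:** I pushed it to its stop. A second, firmer push after the first latch lift ended at the same place (y = 0.0516). The wrist camera measured about 33 mm of travel rather than 36 mm. I put that down to camera bias, because both pushes stopped hard at the same point.
- **Latch handle:** The pinch lift left it at about 1.30 rad, so I pushed it on with shut fingers. It read 1.453 then and 1.454 at the end (stop 1.45).
- **T-handle:** I turned it clockwise to its stop, where the torque rose to 0.95 N m. The bar then lay along the case's x axis.
- **Lid:** I lifted it by the T-handle to about 1.1 rad, then pushed it back from the inner side, clear of the keeper. After I backed off, the wrist camera read 1.747 rad and the side and top cameras 1.73 (stop 1.75).
- **Lid push force:** During that push the force sensor showed almost nothing until the stop, where it jumped briefly to about 39 N on the fingers. That is close to the 40 N limit set for the arm and gripper body. I expected about 7 N of hinge friction all the way, and I did not find out why it was missing.
- **Other things on the bench:** All seven matched their starting positions in the top picture to within a pixel.

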